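# Fit the grinding disc on the flat grinder

## Robot

A 7-joint arm with a two-finger parallel gripper is mounted at the origin on the work surface. World frame = base frame: x ahead of the robot, y to its left, z up, the work surface at z = 0. Lengths are in m, angles in rad, forces in N, time in s.
With the tool pointing down it reaches from about 0.4 to 0.85 m from the base axis. Payload 10.4 kg.
Tool frame: the origin (TCP) lies at the very end of the fingers, on their centre line; the grasp point (between the pads) lies 19 mm behind it; x points along the fingers, y is the direction in which the jaws open and shut, and the axes are right-handed (so a half turn about x gives the same grasp; the last joint's range is limited). The gripper opens to 85 mm and grips with 20 to 120 N. Pads are 22 mm wide; open, the fingers measure 114 mm over their backs; the gripper's body (76 mm by 85 mm) begins 54 mm behind the grasp point. The pads swing forward as they close: fully open they stand 13 mm farther back than shut.
Start: joints at [1.086, 0.332, -0.065, 1.46, 0.022, 1.35, -0.088], TCP at [0.278, -0.56, 0.231] pointing down, gripper open.
Joint ranges: [-2.6, 2.6], [-0.5, 2.12], [-1.47, 1.34], [0.16, 2.42], [-1.27, 4.41], [0.06, 2.06], [-2.6, 2.6]. Speed limits (rad/s): [2.22, 2.22, 2.79, 2.79, 3.14, 3.14, 3.14].

## Interface

Orientations are given as a unit quaternion [x, y, z, w].
In Python, from workcell import monitor, camera, ticket, regions_of gives the robot as it stands.
- The arm moves only by the tool step_arm, never from a script. Its argument "increments" is a list of rows, each a list of 5 numbers: the finger opening in m, from 0 to 0.0854, then the shift along the world's x, y, z in m, then the turn about the world's z in rad. A call has 1 to 12 rows; each row shifts and turns the commanded pose from where the row before left it; what a row does not reach is not made up. A row lasts 1/12 s, in which the tool goes at most 41.7 mm and 7.16 degrees, less where a joint would pass 70% of its speed; a pose out of reach is approached as far as the arm can. A call with a gripper value outside its range is refused whole. The fingers move at their own pace and stop on an object; "force" is the grip in N (left out, the last holds). Time passes only in rows, so rows that do not move let the fingers close. It gives the time, the measured TCP pose, the force and the opening at its end, in the units of the state.
- monitor.get_obs(): the state, without advancing time (a new reading comes with each control period).
- camera(name): name is "scene" or "top" or "wrist"; returns a dict with "color" (384x512x3 uint8, red, green, blue), "range_z" (384x512 float32, m along the optical axis (not along the pixel's ray), 0 where there is no reading), "fx", "fy", "cx", "cy" (pixels), "cam_to_world" (4x4, takes a point from camera to world coordinates). Camera axes: x right, y up, looking along -z (the intrinsics and any distortion apply to the point x, -y, -z); pixel columns grow to the right and rows downward; lengths in m; the calibration is good to about 2 mm. A picture is of the moment at which its call begins.
- ticket.hand_in(): hands the job in, once; it reports no verdict.
Trained networks look in a picture, given as the dict that the camera call returned (one of the last four; its "shot" number tells which), for a name from the list of things; names that differ only in an ending like _2 or _b are one class to them, and where a whole thing is asked for, a point or a joint stands for the part that bears it (a point fixed in the world has none). Each returns a list of dicts, best first, with "p" (0 to 1); they miss things now and then, are a little off and sometimes report something else, mostly with a low value. They report only what shows in the picture. A call takes as long as a camera call. They do not tell look-alikes from the thing itself.
- regions_of(picture, query): "region" (384x512 bool, what is visible of it) and "centre" ([row, column] in pixels, amid what is visible of it).
The state is a dict: "clock": time; "joint_pos": joint angles; "joint_velocities": joint speeds; "tau": joint torques, N m; "position": TCP position; "ee_rot": TCP orientation; "ft_force": force on the tool from outside, world axes, zero at the start; "torque": the same for the moment, N m; "grip_width": opening from 0.0 (shut) to 1.0 (fully open).
Only numpy, scipy, OpenCV 4.12 (cv2) and the standard library are available. Lean on these libraries where they do the work, as an engineer would, in place of code of your own. Each camera call takes 0.05 s, during which the arm holds its last target. There are 200 camera calls.

## Task

Get the bench flat grinder ready to run. Swing its hood up past the spring's over-centre point so that it stays open by itself, then take the large disc with three holes from the bench, turn it to line its holes up with the three studs on the hub and lower it gently over them until it lies fully home on the hub. Let go of it and shut the hood again; leave the small four-hole disc, the awl and the spool where they are.

Things in the scene. Friction and masses are not known exactly. Their poses are not given: they have to be found in the camera images.
- machine: Bench flat grinder, fixed: grey housing 355 x 220 x 55 mm with a round steel pan (radius 87, rim 76 mm above the bench), upright motor at its +x end (radius 50, 185 mm high, axis at x +185, y +5). Hood: grey sheet-steel box 192 x 186 x 43 mm over the pan, open below. Origin on the bench under the hub's axis, z up; handle on its -y side, hood hinge along x at its +y side.
- hub: Steel drive hub in the pan, under the hood: flat disc, radius 46 mm, with three upright studs 120 degrees apart on a circle of radius 34 mm, each 8 mm thick, 18 mm tall, tapered nose. Origin at the centre of its flat top face, 66 mm above the bench; z up; +x points at one stud. Starts at any angle; turns on a stiff spindle (about 0.1 N m of drag).
- hood (a joint): Angle of the hood on its hinge in rad: 0 = shut, 1.83 = open against its stop. A tension spring and the hood's weight pull it shut below about 1.3 rad and pull it open, and keep it open, beyond; lifting at the handle takes about 3 to 4 N.
- hood_handle (a point): Middle of the hood's handle: round steel bar 10 mm thick, parallel to the hinge, 114 mm clear between its brackets, its axis 44 mm in front of the hood's front wall, free space around it. Hood shut: 102 mm above the bench, 138 mm from the hub's axis. It swings up and over towards the hinge side, at most 0.32 m high, and ends about 0.30 m high, 178 mm beyond the hub's axis.
- hood_hinge (a point): Middle of the hood's hinge line, 82 mm above the bench, at machine x 0, y +98 mm; axes as the machine's. With the hood at angle q the handle lies at y -236 cos q + 20 sin q, z 236 sin q + 20 cos q (mm) from here.
- disc: Grinding disc, 0.6 kg, flat on the bench, any angle: aluminium plate 8 mm thick, 150 mm across, dark abrasive ring (top 14 mm above the underside), three through holes 12 mm wide, 120 degrees apart on radius 34 mm, round boss to hold it by, 40 mm across, top 42 mm. Origin: centre of the underside; z up; +x through one hole. Home, the studs stand 10 mm out of the plate: fingertips 20 mm or more up.
- spare_disc: A smaller polishing disc, not for this job: 125 mm across, grey felt ring, four holes, the same 40 mm boss, lying on the bench. Origin at the centre of the underside.
- awl: Awl with a wooden handle, 150 mm long, lying between the machine and the discs. Leave it.
- spool: Small brown thread spool standing on the bench, 38 mm across, 48 mm tall. Leave it.
Things that resemble listed ones, but are neither listed nor needed, are in the scene too. What is shaped like the disc but purple or turquoise is not meant.

How it is judged:
By the outcome, as a careful person would: the job done as asked, in the order asked, and still so for the second after the job is handed in, with the robot touching nothing.
It also fails if it takes over 72 s, if anything falls off the work surface, if the arm or the gripper's body presses on something with over 40 N, if the wrist force passes 120 N, or if a joint passes its speed limit or range.

## Working session

There is one attempt and no reset: what is moved stays moved. The work goes in short steps, Python scripts to look and compute and a tool call to move; the robot and the scene stay as the last step left them, time stands still between calls to the robot, and variables do not carry over. Pictures are saved under pics/ and viewed, about 8 in all and at most 12, crops included, and the job is handed in when it is done.

Besides the shell and the picture viewer there is one more tool, called after "Call:" as name(argument=value, ...), one argument or row to a line, values as JSON. step_arm: Moves the arm, as the interface text tells. Its arguments: {"type":"object","properties":{"increments":{"type":"array"},"force":{"type":"number"}},"required":["increments"]}

```bash
mkdir -p pics; ls
cat > h.py <<'E'
import numpy as np, cv2
from workcell import monitor, camera, ticket, regions_of
def world(p, r, c, z=None):
    r=np.asarray(r,float); c=np.asarray(c,float)
    d=p["range_z"][r.astype(int),c.astype(int)] if z is None else z
    P=np.stack([(c-p["cx"])/p["fx"]*d, -(r-p["cy"])/p["fy"]*d, -d, np.ones_like(d)],-1)
    return (P@p["cam_to_world"].T)[...,:3]
def cloud(p):
    r,c=np.mgrid[:384,:512]; return world(p,r,c)
def save(p,n,crop=None,s=1):
    im=p["color"][...,::-1]
    if crop: im=im[crop[0]:crop[1],crop[2]:crop[3]]
    cv2.imwrite("pics/"+n,cv2.resize(im,None,fx=s,fy=s,interpolation=cv2.INTER_CUBIC))
E
python3 - <<'E'
from h import *
np.set_printoptions(precision=4,suppress=True)
o=monitor.get_obs(); print(o)
a=camera("scene");b=camera("top")
im=np.vstack([a["color"],b["color"]])[...,::-1]
cv2.imwrite("pics/a.png",np.hstack([a["color"],b["color"]])[...,::-1][:, :] if 0 else cv2.resize(np.hstack([a["color"],b["color"]])[...,::-1],(800,300)))
save(b,"top.png",s=1.5)
for n,p in(("scene",a),("top",b)):
  C=cloud(p)
  print({k:p[k] for k in("fx","fy","cx","cy")},p["cam_to_world"])
  for q in["disc","spare_disc","hub","hood","hood_handle","machine","awl","spool"]:
    for g in regions_of(p,q):
      m=g["region"]&(p["range_z"]>0); print(n,q,round(g["p"],2),np.round(g["centre"]),m.sum(),np.median(C[m],0) if m.any() else None)
E
```

```text
pics
{'clock': 0.0, 'joint_pos': array([ 1.0864,  0.3329, -0.0647,  1.461 ,  0.0216,  1.3499, -0.0885]), 'joint_velocities': array([ 0.0005,  0.0025, -0.002 ,  0.0014,  0.0001,  0.0013,  0.0005]), 'tau': array([ -0.0005, -62.545 ,   0.049 , -39.1597,   0.0162,   0.01  ,
         0.0001]), 'position': array([ 0.2783, -0.5592,  0.2305]), 'ee_rot': array([-0.6882, -0.1623,  0.6885, -0.1613]), 'ft_force': array([-0.1745, -0.2154,  0.7649]), 'torque': array([-0.0457,  0.0468,  0.0228]), 'grip_width': 1.0059475027997185}
{'fx': 419.81139085736504, 'fy': 419.81139085736504, 'cx': 254.98644623099347, 'cy': 184.16052203605255} [[ 0.8778 -0.3456  0.3317  0.8124]
 [ 0.4789  0.6449 -0.5955 -0.7402]
 [-0.0081  0.6816  0.7317  0.8501]
 [ 0.      0.      0.      1.    ]]
scene disc 0.97 [324. 166.] 3889 [ 0.4706 -0.499   0.013 ]
scene disc 0.77 [114. 251.] 1142 [0.2936 0.1933 0.0136]
scene disc 0.74 [302.  87.] 3512 [ 0.2834 -0.5374  0.0127]
scene disc 0.7 [204. 237.] 2114 [ 0.433  -0.149   0.0134]
scene disc 0.66 [222. 136.] 2252 [ 0.2343 -0.3136  0.0128]
scene spare_disc 0.75 [269. 274.] 2085 [ 0
[... 602 characters left out ...]
0.      1.    ]]
top disc 0.95 [202. 262.] 2232 [ 0.42   -0.1385  0.0122]
top disc 0.9 [247. 413.] 2479 [ 0.2716 -0.5282  0.0125]
top disc 0.79 [177. 388.] 2280 [ 0.4593 -0.4884  0.0126]
top disc 0.73 [270. 330.] 2460 [ 0.2224 -0.3041  0.0126]
top disc 0.68 [264. 136.] 2569 [0.2809 0.2021 0.012 ]
top disc 0.46 [199. 342.] 181 [ 0.4048 -0.3464  0.047 ]
top spare_disc 0.6 [141. 304.] 1493 [ 0.5891 -0.2706  0.0108]
top hood 0.55 [153. 156.] 6125 [0.548  0.1315 0.1242]
top hood_handle 0.69 [152. 153.] 6039 [0.5472 0.1316 0.1243]
top machine 0.74 [134. 148.] 11444 [0.5978 0.1383 0.123 ]
top awl 0.52 [141. 251.] 270 [ 0.5954 -0.1171  0.0215]
top spool 0.79 [200. 341.] 248 [ 0.404  -0.348   0.0462]
```

View pics/top.png

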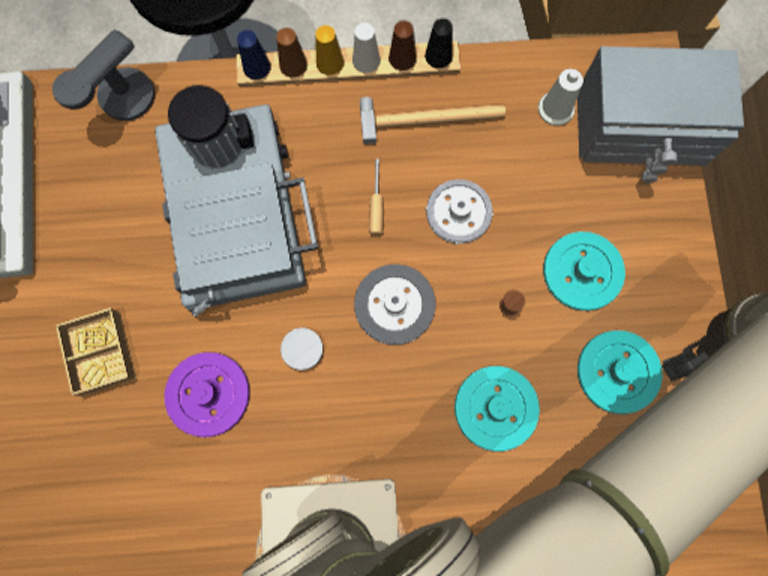

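View pics/a.png

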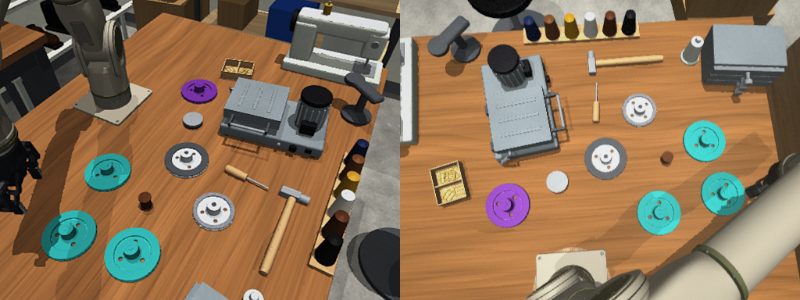

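```bash
cat >> h.py <<'E'
def boss(p,near,lo=.035,hi=.05,R=.035):
    """centre of boss top: cloud points near xy at boss height"""
    C=cloud(p); m=(np.hypot(C[...,0]-near[0],C[...,1]-near[1])<R)&(C[...,2]>lo)&(C[...,2]<hi)&(p["range_z"]>0)
    q=C[m][:,:2].astype(np.float32); return cv2.minEnclosingCircle(q),q.mean(0),np.median(C[m][:,2]),len(q)
E
python3 - <<'E'
from h import *
np.set_printoptions(precision=4,suppress=True)
P={n:camera(n) for n in("scene","top","wrist")}
for n,p in P.items():
  C=cloud(p); v=p["range_z"]>0
  m=v&(abs(C[...,2])<.004)&(C[...,0]>.3)&(C[...,0]<.7)&(C[...,1]<0)&(C[...,1]>-.6)
  A=np.c_[C[m][:,:2],np.ones(m.sum())]; 
  if m.sum(): print(n,"bench plane",np.linalg.lstsq(A,C[m][:,2],rcond=None)[0],m.sum())
  try: print("disc boss",boss(p,(.425,-.143))); print("spool", boss(p,(.41,-.35),.04,.055))
  except Exception as e: print(e)
  # motor top
  m=v&(C[...,2]>.178)&(C[...,2]<.192)&(C[...,0]>.6)&(C[...,0]<.9)&(abs(C[...,1]-.1)<.15)
  if m.sum(): print("motor",cv2.minEnclosingCircle(C[m][:,:2].astype(np.float32)),np.median(C[m],0))
  m=v&(C[...,2]>.119)&(C[...,2]<.13)&(C[...,0]>.4)&(C[...,0]<.68)&(abs(C[...,1]-.12)<.15)
  if m.sum(): print("hood",cv2.minAreaRect(C[m][:,:2].astype(np.float32)),np.median(C[m],0))
  m=v&(C[...,2]>.09)&(C[...,2]<.112)&(C[...,0]>.4)&(C[...,0]<.7)&(C[...,1]<.02)&(C[...,1]>-.1)
  if m.sum():print("handle",cv2.minAreaRect(C[m][:,:2].astype(np.float32)),np.median(C[m],0))
save(P["wrist"],"w0.png")
b=P["top"]; save(b,"crop.png",(170,235,225,300),8)
E
```

```text
scene bench plane [ 0.0013  0.0011 -0.    ] 26543
disc boss (((0.4256558120250702, -0.1385546624660492), 0.020708831027150154), array([ 0.4268, -0.1402], dtype=float32), np.float64(0.04198151136903605), 168)
spool (((0.4083159863948822, -0.3487304151058197), 0.020053805783391), array([ 0.4094, -0.3496], dtype=float32), np.float64(0.04809904853836966), 198)
motor ((0.7385376691818237, 0.16837361454963684), 0.05176379531621933) [0.74   0.1622 0.1859]
hood ((0.5564246773719788, 0.1379331648349762), (0.19307097792625427, 0.19265678524971008), 8.070036888122559) [0.5611 0.1265 0.1261]
handle ((0.5755594968795776, 0.0032547013834118843), (0.03191189840435982, 0.13173362612724304), 89.47103118896484) [0.5716 0.0013 0.1064]
top bench plane [-0.0002 -0.0004 -0.0001] 20309
disc boss (((0.42356646060943604, -0.138951376080513), 0.0199477206915617), array([ 0.423 , -0.1389], dtype=float32), np.float64(0.0414732894821912), 177)
spool (((0.407180517911911, -0.35026147961616516), 0.019245337694883347), array([ 0.407 , -0.3495], dtype=float32), np.float64(0.047583101452505216), 159)
motor ((0.7357914447784424, 0.16932189464569092), 0.051400039345026016) [0.7336 0.1701 0.1841]
hood ((0.5545797348022461, 0.13757577538490295), (0.19544045627117157, 0.18622511625289917), 8.552251815795898) [0.5508 0.1374 0.1247]
handle ((0.5725997686386108, 0.013006635010242462), (0.130995973944664, 0.0319257527589798), 8.529022216796875) [0.5623 0.0033 0.1058]
wrist bench plane [-0.      0.0003 -0.0016] 22663
disc boss (((0.0, 0.0), 0.0), array([nan, nan], dtype=float32), np.float64(nan), 0)
spool (((0.0, 0.0), 0.0), array([nan, nan], dtype=float32), np.float64(nan), 0)h.py:17: RuntimeWarning: Mean of empty slice.
  q=C[m][:,:2].astype(np.float32); return cv2.minEnclosingCircle(q),q.mean(0),np.median(C[m][:,2]),len(q)
  ret = um.true_divide(
  return _methods._mean(a, axis=axis, dtype=dtype,
  ret = ret.dtype.type(ret / rcount)
```

View pics/crop.png

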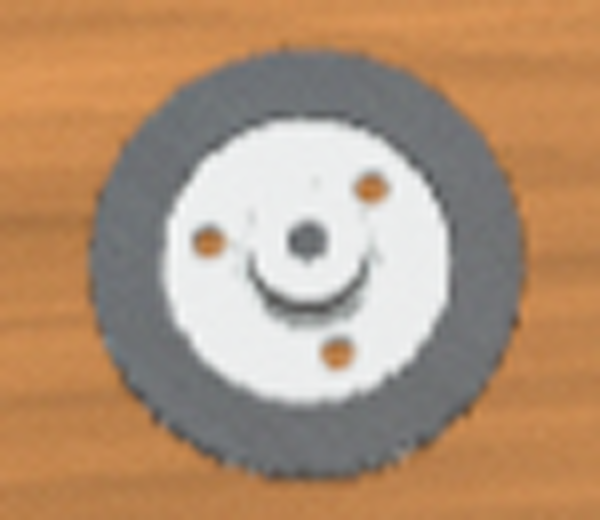

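```bash
cat >> h.py <<'E'
from scipy.spatial.transform import Rotation as Rn
def yaw():
    o=monitor.get_obs(); M=Rn.from_quat(o["ee_rot"]).as_matrix()
    print("t",round(o["clock"],2),"pos",np.round(o["position"],4),"jaw yaw deg",round(np.degrees(np.arctan2(M[1,1],M[0,1])),2),"x",np.round(M[:,0],3),"j",np.round(o["joint_pos"],2),"F",np.round(o["ft_force"],1),"w",round(o["grip_width"],3))
def ang(pts,c):
    """mean angle (deg, mod 120) of points about c, with radii"""
    d=np.asarray(pts)[:,:2]-c; a=np.arctan2(d[:,1],d[:,0])
    return np.degrees(np.angle(np.exp(3j*a).mean()))/3, np.degrees(a), np.hypot(*d.T)
def at_z(p,r,c,z):
    """pixel ray met with the plane of height z"""
    o=p["cam_to_world"][:3,3]; d=world(p,r,c,np.ones(np.shape(r)))-o
    return o+d*((z-o[2])/d[...,2])[...,None]
E
python3 - <<'E'
from h import *
yaw(); p=camera("top")
px=np.array([(208,241),(371,187),(337,352)])/8.-.5
pts=at_z(p,170+px[:,1],225+px[:,0],.008); print(pts, pts.mean(0), ang(pts,pts.mean(0)[:2]))
E
```

```text
t 1.05 pos [ 0.2784 -0.5596  0.2313] jaw yaw deg -63.55 x [-0. -0. -1.] j [ 1.09  0.33 -0.06  1.46  0.02  1.35 -0.09] F [-0.1  1.3 -0.2] w 0.998
[[ 0.43184227 -0.10520398  0.008     ]
 [ 0.44705587 -0.16245522  0.008     ]
 [ 0.3903217  -0.14670812  0.008     ]] [ 0.42307328 -0.13812244  0.008     ] (np.float64(-45.21411447667041), array([  75.08363909,  -45.4152753 , -165.31069929]), array([0.03406641, 0.03416502, 0.03385823]))
```

Call:
step_arm(
  increments=[
    [0.04,0.0124,0.0234,0,-0.0132],
    [0.04,0.0124,0.0234,0,-0.0132],
    [0.04,0.0124,0.0234,0,-0.0132],
    [0.04,0.0124,0.0234,0,-0.0132],
    [0.04,0.0124,0.0234,0,-0.0132],
    [0.04,0.0124,0.0234,0,-0.0132],
    [0.04,0.0124,0.0234,0,-0.0132],
    [0.04,0.0124,0.0234,0,-0.0132],
    [0.04,0.0124,0.0234,0,-0.0132],
    [0.04,0.0124,0.0234,0,-0.0132],
    [0.04,0.0124,0.0234,0,-0.0132],
    [0.04,0.0124,0.0234,0,-0.0132],
  ],
)

```text
clock: 2.1
position: [0.4277, -0.2776, 0.2315]
ee_rot: [0.699, 0.106, -0.699, 0.107]
ft_force: [0.4, -0.1, -0.1]
grip_width: 0.468
```

Call:
step_arm(
  increments=[
    [0.04,0.0124,0.0234,0,-0.0132],
    [0.04,0.0124,0.0234,0,-0.0132],
    [0.04,0.0124,0.0234,0,-0.0132],
    [0.04,0.0124,0.0234,0,-0.0132],
    [0.04,0.0124,0.0234,0,-0.0132],
    [0.04,0.0124,0.0234,0,-0.0132],
    [0.04,0.0124,0.0234,0,-0.0132],
    [0.04,0.0124,0.0234,0,-0.0132],
    [0.04,0.0124,0.0234,0,-0.0132],
    [0.04,0.0124,0.0234,0,-0.0132],
    [0.04,0.0124,0.0234,0,-0.0132],
    [0.04,0.0124,0.0234,0,-0.0132],
  ],
)

```text
clock: 3.1
position: [0.5766, 0.0032, 0.2314]
ee_rot: [0.705, 0.051, -0.705, 0.051]
ft_force: [1.1, -0.7, 0.1]
grip_width: 0.467
```

Run:
```python
from h import *
yaw(); p=camera("wrist"); save(p,"w1.png"); C=cloud(p); v=p["range_z"]>0
m=v&(C[...,2]>.098)&(C[...,2]<.112)&(C[...,0]>.45)&(C[...,0]<.7)&(C[...,1]<.03)&(C[...,1]>-.06)
print(cv2.minAreaRect(C[m][:,:2].astype(np.float32)),np.median(C[m],0),C[m].max(0))
```

```text
t 3.1 pos [0.5766 0.0032 0.2314] jaw yaw deg -81.74 x [ 0. -0. -1.] j [ 0.34  0.27 -0.5   1.57  0.13  1.34 -1.61] F [ 1.1 -0.7  0.1] w 0.467
((0.5720410943031311, 0.017718326300382614), (0.12952806055545807, 0.04048268124461174), 7.736540794372559) [0.5698854  0.0060442  0.10479948] [0.63843026 0.02984798 0.11072586]
```

View pics/w1.png

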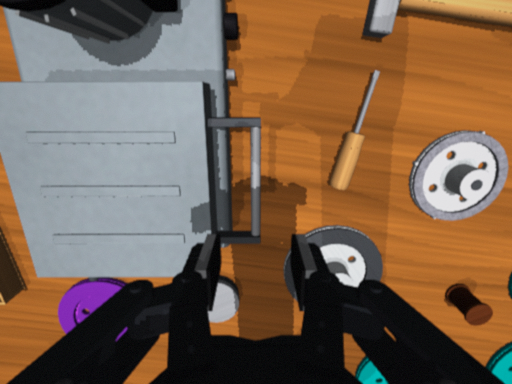

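Run:
```python
from h import *
np.set_printoptions(precision=4,suppress=True)
p=camera("wrist"); C=cloud(p)
for r in (140,160,180,200,220):
  b=[c for c in range(235,275) if .095<C[r,c,2]<.115]; q=C[r,b]; print(r,b[0],b[-1],q.mean(0))
```

```text
140 257 266 [0.619  0.0102 0.1039]
160 257 266 [0.5999 0.0072 0.1042]
180 257 266 [0.5798 0.0041 0.1045]
200 257 266 [0.5587 0.0007 0.1043]
220 257 265 [ 0.5364 -0.0023  0.1042]
```

Call:
step_arm(
  increments=[
    [0.04,0,0,-0.02,0],
    [0.04,0,0,-0.02,0],
    [0.04,0,0,-0.02,0],
    [0.04,0,0,-0.02,0],
    [0.04,0,0,-0.02,0],
    [0.04,0,0,-0.02,0],
    [0.04,0,0,-0.02,0],
    [0.04,0,0,-0.008,0],
    [0.0,0,0,0,0],
    [0.0,0,0,0,0],
    [0.0,0,0,0,0],
    [0.0,0,0,0,0],
  ],
  force=25,
)

```text
clock: 4.2
position: [0.5764, 0.0032, 0.0844]
ee_rot: [0.706, 0.052, -0.705, 0.051]
ft_force: [-2.7, 4.5, -1.4]
grip_width: 0.106
```

Run:
```python
from h import *
yaw()
def tab(q0,q1,n):
    q=np.linspace(q0,q1,n+1); y=-.236*np.cos(q)+.02*np.sin(q); z=.236*np.sin(q)+.02*np.cos(q)
    w=np.round(np.c_[-.1478*y,.989*y,z],4); d=np.diff(w,axis=0)
    for i in range(0,n,12): print([[0.0,*map(float,np.round(r,4)),0] for r in d[i:i+12]])
tab(0,1.75,36)
```

```text
t 4.2 pos [0.5764 0.0032 0.0844] jaw yaw deg -81.64 x [ 0.001  0.001 -1.   ] j [ 0.31  0.4  -0.48  1.74  0.21  1.06 -1.66] F [-2.7  4.5 -1.4] w 0.106
[[0.0, -0.0002, 0.0012, 0.0114, 0], [0.0, -0.0003, 0.0018, 0.0114, 0], [0.0, -0.0003, 0.0023, 0.0113, 0], [0.0, -0.0004, 0.0029, 0.0111, 0], [0.0, -0.0006, 0.0034, 0.011, 0], [0.0, -0.0005, 0.0039, 0.0108, 0], [0.0, -0.0007, 0.0045, 0.0106, 0], [0.0, -0.0007, 0.0049, 0.0104, 0], [0.0, -0.0009, 0.0055, 0.0101, 0], [0.0, -0.0008, 0.0059, 0.0098, 0], [0.0, -0.001, 0.0064, 0.0096, 0], [0.0, -0.001, 0.0068, 0.0092, 0]]
[[0.0, -0.0011, 0.0073, 0.0088, 0], [0.0, -0.0011, 0.0076, 0.0085, 0], [0.0, -0.0013, 0.0081, 0.0081, 0], [0.0, -0.0012, 0.0085, 0.0078, 0], [0.0, -0.0013, 0.0088, 0.0072, 0], [0.0, -0.0014, 0.0092, 0.0069, 0], [0.0, -0.0014, 0.0095, 0.0063, 0], [0.0, -0.0015, 0.0097, 0.0059, 0], [0.0, -0.0015, 0.0101, 0.0055, 0], [0.0, -0.0015, 0.0103, 0.0049, 0], [0.0, -0.0016, 0.0105, 0.0044, 0], [0.0, -0.0016, 0.0107, 0.0039, 0]]
[[0.0, -0.0016, 0.0109, 0.0033, 0], [0.0, -0.0017, 0.011, 0.0028, 0], [0.0, -0.0016, 0.0112, 0.0023, 0], [0.0, -0.0017, 0.0113, 0.0017, 0], [0.0, -0.0017, 0.0113, 0.0012, 0], [0.0, -0.0017, 0.0114, 0.0006, 0], [0.0, -0.0017, 0.0113, 0.0, 0], [0.0, -0.0017, 0.0114, -0.0005, 0], [0.0, -0.0017, 0.0114, -0.0011, 0], [0.0, -0.0017, 0.0112, -0.0016, 0], [0.0, -0.0017, 0.0112, -0.0022, 0], [0.0, -0.0016, 0.0111, -0.0027, 0]]
```

Grip on the bar (opening 9 mm). Swing along the arc.

Call:
step_arm(
  increments=[
    [0.0,-0.0002,0.0012,0.0114,0],
    [0.0,-0.0003,0.0018,0.0114,0],
    [0.0,-0.0003,0.0023,0.0113,0],
    [0.0,-0.0004,0.0029,0.0111,0],
    [0.0,-0.0006,0.0034,0.011,0],
    [0.0,-0.0005,0.0039,0.0108,0],
    [0.0,-0.0007,0.0045,0.0106,0],
    [0.0,-0.0007,0.0049,0.0104,0],
    [0.0,-0.0009,0.0055,0.0101,0],
    [0.0,-0.0008,0.0059,0.0098,0],
    [0.0,-0.001,0.0064,0.0096,0],
    [0.0,-0.001,0.0068,0.0092,0],
  ],
)

```text
clock: 5.2
position: [0.5692, 0.051, 0.2115]
ee_rot: [0.706, 0.05, -0.705, 0.051]
ft_force: [5.3, -1.8, -2.3]
grip_width: 0.101
```

Call:
step_arm(
  increments=[
    [0.0,-0.0011,0.0073,0.0088,0],
    [0.0,-0.0011,0.0076,0.0085,0],
    [0.0,-0.0013,0.0081,0.0081,0],
    [0.0,-0.0012,0.0085,0.0078,0],
    [0.0,-0.0013,0.0088,0.0072,0],
    [0.0,-0.0014,0.0092,0.0069,0],
    [0.0,-0.0014,0.0095,0.0063,0],
    [0.0,-0.0015,0.0097,0.0059,0],
    [0.0,-0.0015,0.0101,0.0055,0],
    [0.0,-0.0015,0.0103,0.0049,0],
    [0.0,-0.0016,0.0105,0.0044,0],
    [0.0,-0.0016,0.0107,0.0039,0],
  ],
)

```text
clock: 6.2
position: [0.5531, 0.1608, 0.291]
ee_rot: [0.707, 0.05, -0.704, 0.051]
ft_force: [3.0, -3.9, 8.2]
grip_width: 0.109
```

Call:
step_arm(
  increments=[
    [0.0,-0.0016,0.0109,0.0033,0],
    [0.0,-0.0017,0.011,0.0028,0],
    [0.0,-0.0016,0.0112,0.0023,0],
    [0.0,-0.0017,0.0113,0.0017,0],
    [0.0,-0.0017,0.0113,0.0012,0],
    [0.0,-0.0017,0.0114,0.0006,0],
    [0.0,-0.0017,0.0113,0.0,0],
    [0.0,-0.0017,0.0114,-0.0005,0],
    [0.0,-0.0017,0.0114,-0.0011,0],
    [0.0,-0.0017,0.0112,-0.0016,0],
    [0.0,-0.0017,0.0112,-0.0022,0],
    [0.0,-0.0016,0.0111,-0.0027,0],
  ],
)

```text
clock: 7.2
position: [0.5329, 0.2972, 0.293]
ee_rot: [0.706, 0.051, -0.704, 0.051]
ft_force: [7.2, 1.4, 0.9]
grip_width: 0.103
```

Call:
step_arm(
  increments=[
    [0.04,0,0,0,0],
    [0.04,0,0,0,0],
    [0.04,0,0,0,0],
    [0.04,0,0,0.02,0],
    [0.04,0,0,0.02,0],
    [0.04,0,0,0.02,0],
    [0.04,0.0,-0.03,0.01,0],
    [0.04,0,-0.03,0,0],
    [0.04,0,-0.03,0,0],
    [0.04,0,-0.03,0,0],
    [0.04,0,-0.03,0,0],
    [0.04,0,-0.03,0,0],
  ],
)

```text
clock: 8.2
position: [0.5316, 0.1141, 0.3624]
ee_rot: [-0.705, -0.05, 0.705, -0.051]
ft_force: [-0.3, 0.2, 0.2]
grip_width: 0.469
```

Run:
```python
from h import *
np.set_printoptions(precision=4,suppress=True)
yaw(); p=camera("wrist"); save(p,"w2.png"); print(p["cam_to_world"])
for g in regions_of(p,"hub"): print(g["p"],g["centre"],g["region"].sum())
```

```text
t 8.2 pos [0.5316 0.1141 0.3624] jaw yaw deg -81.78 x [-0.    -0.001 -1.   ] j [ 0.2   0.16 -0.57  1.42  0.09  1.58 -1.79] F [-0.3  0.2  0.2] w 0.469
[[ 0.1437  0.9372  0.3177  0.612 ]
 [-0.9896  0.1359  0.0466  0.1262]
 [ 0.0005 -0.3211  0.9471  0.5034]
 [ 0.      0.      0.      1.    ]]
0.81 [133.2, 239.8] 2824
```

View pics/w2.png

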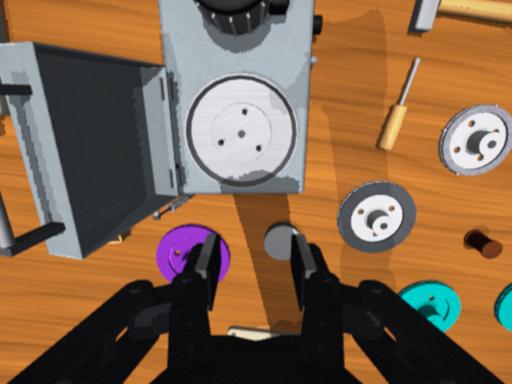

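Run:
```python
from h import *
np.set_printoptions(precision=4,suppress=True)
for n in("wrist","top"):
  p=camera(n); C=cloud(p); d=np.hypot(C[...,0]-.555,C[...,1]-.1375)
  m=((C[...,2]>.0725)&(C[...,2]<.1)&(d<.055)).astype(np.uint8)
  k,l,s,c=cv2.connectedComponentsWithStats(m,connectivity=8)
  print(n,"face z",np.median(C[d<.03][:,2]))
  for i in range(1,k): print(s[i,4],c[i],C[l==i].mean(0),C[l==i].max(0))
  if n=="wrist": save(p,"w3.png",(80,190,180,300),6)
  else: 
    r,cc=np.where(d<.07); save(p,"t3.png",(r.min(),r.max(),cc.min(),cc.max()),8); print(r.min(),cc.min(),r.max(),cc.max())
```

```text
wrist face z 0.4320563061293907
23 [240.1739 111.4348] [0.5879 0.1393 0.0792] [0.5913 0.1428 0.0838]
25 [216.96 142.6 ] [0.5378 0.1688 0.0784] [0.541  0.1722 0.0827]
22 [254.9091 148.0909] [0.5375 0.1107 0.0791] [0.5403 0.1137 0.0843]
top face z 0.06672764950613685
9 [155. 143.] [0.5873 0.1378 0.079 ] [0.5898 0.1408 0.0846]
1 [169. 152.] [0.562  0.1025 0.0726] [0.562  0.1025 0.0726]
1 [164. 154.] [0.5572 0.1158 0.073 ] [0.5572 0.1158 0.073 ]
9 [166.3333 160.8889] [0.5362 0.1091 0.078 ] [0.5388 0.1124 0.0831]
0 0 179 183
```

View pics/w3.png

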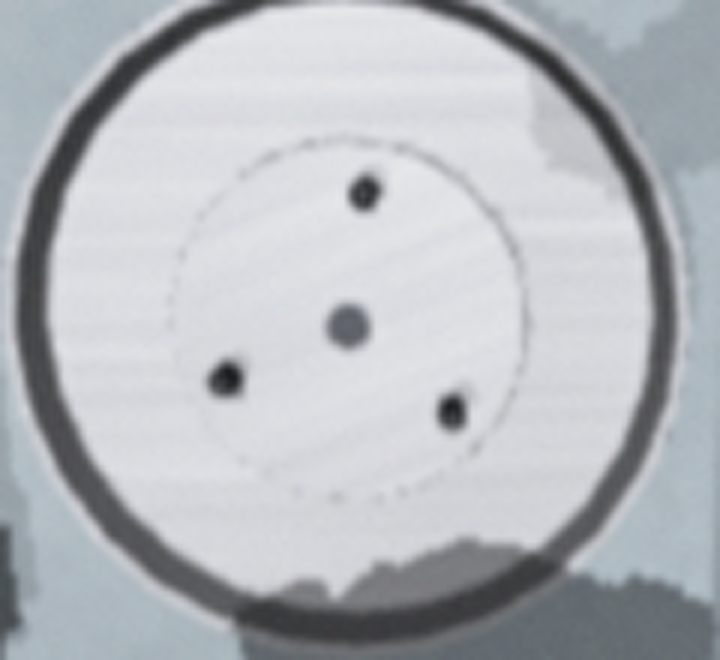

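Call:
step_arm(
  increments=[
    [0.0854,-0.009,-0.021,-0.01,0],
    [0.0854,-0.009,-0.021,-0.015,0],
    [0.0854,-0.009,-0.021,-0.02,0],
    [0.0854,-0.009,-0.021,-0.02,0],
    [0.0854,-0.009,-0.021,-0.02,0],
    [0.0854,-0.009,-0.021,-0.025,0],
    [0.0854,-0.009,-0.021,-0.025,0],
    [0.0854,-0.009,-0.021,-0.025,0],
    [0.0854,-0.009,-0.021,-0.025,0],
    [0.0854,-0.009,-0.021,-0.02,0],
    [0.0854,-0.009,-0.021,-0.02,0],
    [0.0854,-0.009,-0.0216,-0.01,0],
  ],
)

```text
clock: 9.4
position: [0.4228, -0.1354, 0.1249]
ee_rot: [-0.704, -0.052, 0.706, -0.052]
ft_force: [0.3, 0.4, 0.3]
grip_width: 1.007
```

Run:
```python
from h import *
np.set_printoptions(precision=4,suppress=True)
yaw(); p=camera("wrist"); save(p,"w4.png"); print(boss(p,(.4235,-.1385))) 
C=cloud(p); m=(abs(C[...,2]-.013)<.004)&(np.hypot(C[...,0]-.4235,C[...,1]+.1385)<.085)
print(cv2.minEnclosingCircle(C[m][:,:2].astype(np.float32)))
```

```text
t 9.4 pos [ 0.4228 -0.1354  0.1249] jaw yaw deg -81.57 x [-0.003  0.001 -1.   ] j [ 0.54  0.05 -0.34  2.03  0.02  1.07 -1.23] F [0.3 0.4 0.3] w 1.007
(((0.4226634204387665, -0.13748836517333984), 0.020208576694130898), array([ 0.4238, -0.1374], dtype=float32), np.float64(0.04031388118705992), 1641)
((0.4226023852825165, -0.13746309280395508), 0.07441188395023346)
```

View pics/w4.png

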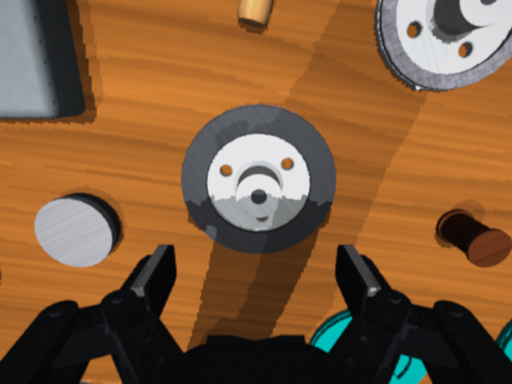

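Call:
step_arm(
  increments=[
    [0.0854,-0.0006,0.0005,-0.02,0],
    [0.0854,0,0,-0.02,0],
    [0.0854,0,0,-0.02,0],
    [0.0854,0,0,-0.02,0],
    [0.0854,0,0,-0.014,0],
    [0.0854,0,0,-0.008,0],
    [0.0854,0,0,-0.0044,0],
    [0.0,0,0,0,0],
    [0.0,0,0,0,0],
    [0.0,0,0,0,0],
    [0.0,0,0,0,0],
    [0.0,0,0,0,0],
  ],
  force=60,
)

```text
clock: 10.45
position: [0.4245, -0.1362, 0.022]
ee_rot: [0.706, 0.051, -0.705, 0.052]
ft_force: [-1.7, -1.3, 9.4]
grip_width: 0.445
```

Run:
```python
from h import *
yaw()
```

```text
t 10.45 pos [ 0.4245 -0.1362  0.022 ] jaw yaw deg -81.71 x [ 0.002 -0.001 -1.   ] j [ 0.52  0.21 -0.33  2.12  0.09  0.83 -1.3 ] F [-1.7 -1.3  9.4] w 0.445
```

Call:
step_arm(
  increments=[
    [0.0,0,0,0.01,0],
    [0.0,0,0,0.02,0],
    [0.0,0,0,0.03,0],
    [0.0,0,0,0.03,0],
    [0.0,0,0,0.03,0.03],
    [0.0,0.004,0.008,0.02,0.052],
    [0.0,0.006,0.014,0.01,0.06],
    [0.0,0.008,0.017,0,0.06],
    [0.0,0.008,0.017,0,0.06],
    [0.0,0.008,0.017,0,0.06],
    [0.0,0.008,0.017,0,0.06],
    [0.0,0.008,0.017,0,0.06],
  ],
)

```text
clock: 11.45
position: [0.4736, -0.0263, 0.1696]
ee_rot: [-0.676, -0.207, 0.677, -0.206]
ft_force: [1.0, 0.2, -6.2]
grip_width: 0.442
```

Call:
step_arm(
  increments=[
    [0.0,0.008,0.017,0,0.06],
    [0.0,0.008,0.017,0,0.06],
    [0.0,0.008,0.017,0,0.06],
    [0.0,0.008,0.017,0,0.06],
    [0.0,0.008,0.017,0,0.06],
    [0.0,0.008,0.017,0,0.04],
    [0.0,0.008,0.017,0,0],
    [0.0,0.008,0.017,0,0],
    [0.0,0.008,0.017,0,0],
    [0.0,0.006,0.013,0,0],
    [0.0,0.002,0.0,0,0],
    [0.0,0,0,0,0],
  ],
)

```text
clock: 12.45
position: [0.5539, 0.1389, 0.1703]
ee_rot: [-0.632, -0.317, 0.632, -0.317]
ft_force: [1.0, -1.3, -5.5]
grip_width: 0.444
```

Run:
```python
from h import *
np.set_printoptions(precision=4,suppress=True)
yaw(); o=monitor.get_obs()["position"]
p=camera("wrist"); save(p,"w5.png"); t=camera("top")
for n,q in(("w",p),("t",t)):
  C=cloud(q); d=np.hypot(C[...,0]-o[0],C[...,1]-o[1])
  m=(C[...,2]>.13)&(C[...,2]<.163)&(d<.085); 
  print(n,m.sum(),np.median(C[m][:,2]) if m.any() else 0,cv2.minEnclosingCircle(C[m][:,:2].astype(np.float32)))
```

```text
t 12.45 pos [0.5539 0.1389 0.1703] jaw yaw deg -36.69 x [-0.     0.001 -1.   ] j [ 0.17  0.31 -0.59  1.66  0.18  1.22 -1.1 ] F [ 1.  -1.3 -5.5] w 0.444
w 30496 0.15987552964173718 ((0.5524766445159912, 0.13870146870613098), 0.07464182376861572)
t 456 0.1603185392651184 ((0.5653685927391052, 0.09239915013313293), 0.057563167065382004)
```

View pics/w5.png

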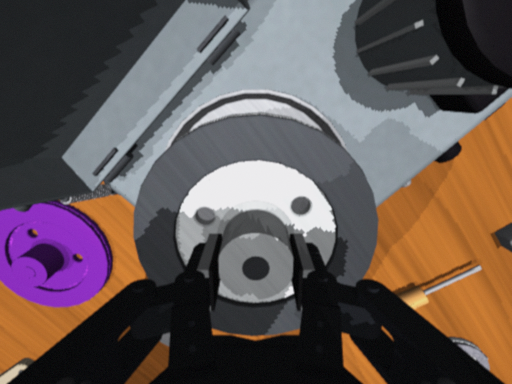

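Run:
```python
from h import *
np.set_printoptions(precision=4,suppress=True)
p=camera("wrist"); im=p["color"].astype(int)
h=[]
for r0,c0 in((214,206),(205,301)):
  w=im[r0-14:r0+15,c0-16:c0+17].sum(2); rr,cc=np.where(w<w.min()+0.5*(np.percentile(w,85)-w.min())); 
  mk=(w<w.min()+0.5*(np.percentile(w,85)-w.min())).astype(np.uint8); k,l,s,c=cv2.connectedComponentsWithStats(mk); i=l[14,16]; print(s[i],c[i]); h.append((r0-14+c[i][1],c0-16+c[i][0]))
h=np.array(h); pts=at_z(p,h[:,0],h[:,1],.154); print(h,pts)
C=cloud(p); o=monitor.get_obs()["position"]; d=np.hypot(C[...,0]-o[0],C[...,1]-o[1])
m=(C[...,2]>.157)&(C[...,2]<.163)&(d<.085); e=cv2.minEnclosingCircle(C[m][:,:2].astype(np.float32)); print("z",np.median(C[m][:,2]),e)
print(ang(pts,np.array(e[0]))); 
print("dist holes",np.linalg.norm(pts[0]-pts[1]))
```

```text
[  3   8  30  21 458] [17.6419 18.8035]
[  6   6  20  18 286] [15.3881 14.4336]
[[218.8035 207.6419]
 [205.4336 300.3881]] [[0.5351 0.1634 0.154 ]
 [0.5857 0.1366 0.154 ]]
z 0.16028667665569168 ((0.5513802766799927, 0.13660363852977753), 0.07467816025018692)
(np.float64(0.6368059986961881), array([121.3327,  -0.0591]), array([0.0313, 0.0343]))
dist holes 0.057248574177790605
```

Call:
step_arm(
  increments=[
    [0.0,0.002,0.0016,-0.01,0],
    [0.0,0,0,-0.01,0],
    [0.0,0,0,-0.01,0],
    [0.0,0,0,-0.01,0],
    [0.0,0,0,-0.01,0],
    [0.0,0,0,-0.006,0],
    [0.0,0,0,-0.001,0],
    [0.0,0,0,0,0],
  ],
)

```text
clock: 13.27
position: [0.5553, 0.139, 0.1131]
ee_rot: [-0.632, -0.316, 0.633, -0.316]
ft_force: [1.0, -0.1, -5.3]
grip_width: 0.444
```

Run:
```python
from h import *
yaw(); p=camera("wrist"); save(p,"w6.png",(170,300,180,340),5)
```

```text
t 13.27 pos [0.5553 0.139  0.1131] jaw yaw deg -36.88 x [-0.001 -0.    -1.   ] j [ 0.15  0.37 -0.57  1.72  0.22  1.12 -1.13] F [ 1.  -0.1 -5.3] w 0.444
```

View pics/w6.png

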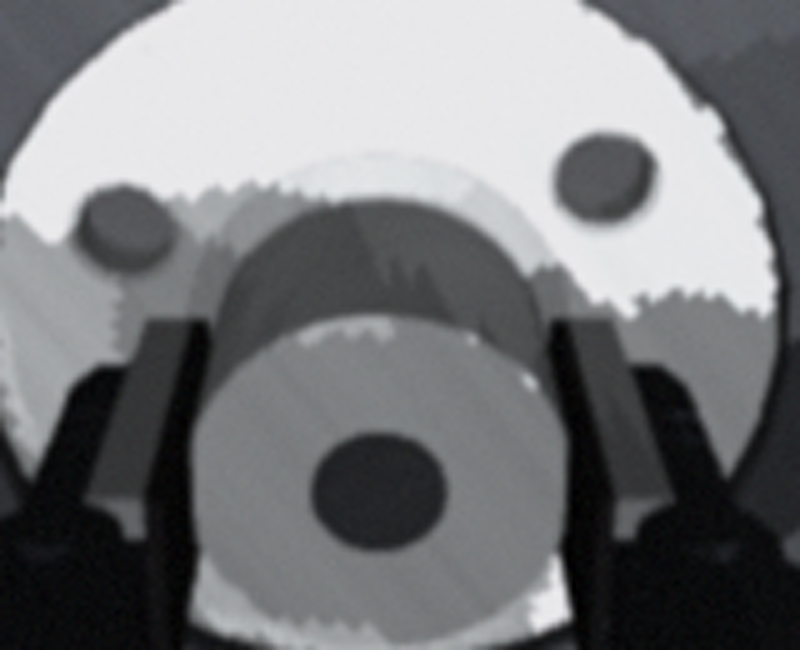

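Run:
```python
from h import *
np.set_printoptions(precision=4,suppress=True)
p=camera("wrist"); M=Rn.from_quat(monitor.get_obs()["ee_rot"]).as_matrix()
r=np.array([170+228/5-.5,170+178/5-.5]); c=np.array([180+125/5-.5,180+605/5-.5])
pts=at_z(p,r,c,.098); print(pts,np.linalg.norm(pts[0]-pts[1]))
v=pts[1]-pts[0]; a=np.degrees(np.arctan2(v[1],v[0]))+30; u=np.radians(a+60)
print("angle",a,"centre",pts.mean(0)[:2]-.017*np.array([np.cos(u),np.sin(u)]))
C=cloud(p); print("z plate",np.median(C[185:195,240:270,2]))
def cr(r0,c0): 
  x=p["color"][r0-13:r0+14,c0-14:c0+15].astype(float); return cv2.resize(np.clip((x-35)*3.2,0,255).astype(np.uint8)[...,::-1],None,fx=13,fy=13,interpolation=cv2.INTER_CUBIC)
cv2.imwrite("pics/w7.png",np.hstack([cr(215,205),cr(205,301)]))
for rr in(210,213,216,219,222): print(p["color"][rr,195:216].mean(1).astype(int))
for rr in(199,202,205,208,211): print(p["color"][rr,290:312].mean(1).astype(int))
```

```text
[[0.5375 0.1686 0.098 ]
 [0.588  0.139  0.098 ]] 0.05857568257266894
angle -0.40101513376382414 centre [0.5541 0.1392]
z plate 0.09784326460871995
[206 169 116  94  87  85  86  86  87  86  86  86  86  86  87  96 127 161
 180 173 169]
[150  81  64  84  88  88  88  87  85  89  86  87  87  87  87  87  86  88
  99 126 147]
[ 82  56  56  62  74  84  88  91  90  90  86  88  89  87  89  88  86  88
  89  93 111]
[104  79  63  59  60  62  67  72  76  79  82  82  84  82  81  79  77  71
  73  94 112]
[148 127 107  92  82  69  66  64  64  65  67  66  67  67  68  71  82  93
 106 117 124]
[232 230 213 175 125  98  85  82  85  87  87  88  87  87  89  90  99 122
 157 193 221 231]
[207 165 115  89  87  87  89  87  89  88  85  87  85  86  86  88  87  83
  68  84 127 172]
[180 122  93  87  88  89  87  87  89  85  87  90  89  86  88  87  85  73
  61  67 103 159]
[186 129  90  86  88  89  88  89  91  90  88  87  86  83  78  70  65  61
  63 101 161 193]
[223 199 166 119  89  83  84  85  85  85  79  71  65  67  65  67  83 107
 146 181 204 223]
```

View pics/w7.png

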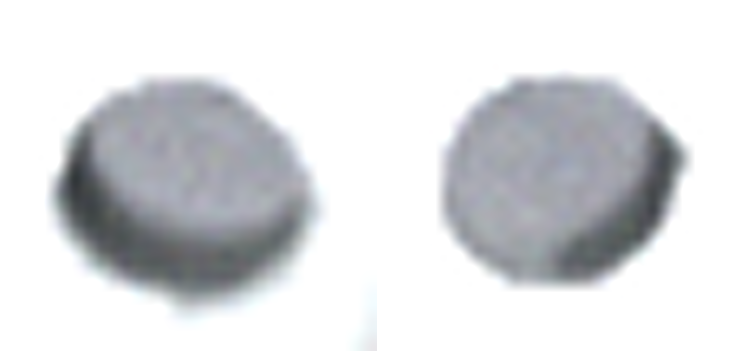

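Call:
step_arm(
  increments=[
    [0.0,0,0,-0.003,0],
    [0.0,0,0,-0.003,0],
    [0.0,0,0,-0.003,0],
    [0.0,0,0,-0.003,0],
    [0.0,0,0,0,0],
  ],
)

```text
clock: 13.78
position: [0.5551, 0.1389, 0.1008]
ee_rot: [-0.632, -0.316, 0.633, -0.316]
ft_force: [-0.8, -0.3, -6.2]
grip_width: 0.443
```

Call:
step_arm(
  increments=[
    [0.0,0,0,-0.002,0],
    [0.0,0,0,-0.002,0],
    [0.0,0,0,-0.002,0],
    [0.0,0,0,0,0],
  ],
)

```text
clock: 14.12
position: [0.5553, 0.139, 0.0952]
ee_rot: [-0.632, -0.316, 0.633, -0.316]
ft_force: [0.1, -0.5, -7.0]
grip_width: 0.443
```

Free so far (about the disc's weight only). On down in small steps.

Call:
step_arm(
  increments=[
    [0.0,0,0,-0.0015,0],
    [0.0,0,0,-0.0015,0],
    [0.0,0,0,-0.0015,0],
    [0.0,0,0,0,0],
  ],
)

```text
clock: 14.45
position: [0.5553, 0.139, 0.0908]
ee_rot: [-0.632, -0.316, 0.633, -0.316]
ft_force: [-0.8, 0.3, -6.1]
grip_width: 0.446
```

Call:
step_arm(
  increments=[
    [0.0,0,0,-0.001,0],
    [0.0,0,0,-0.001,0],
    [0.0,0,0,0,0],
  ],
)

```text
clock: 14.7
position: [0.5554, 0.139, 0.0889]
ee_rot: [-0.632, -0.316, 0.633, -0.316]
ft_force: [-0.1, 0.5, -5.9]
grip_width: 0.443
```

Call:
step_arm(
  increments=[
    [0.0,0,0,-0.001,0],
    [0.0,0,0,-0.0005,0],
    [0.0,0,0,0,0],
  ],
)

```text
clock: 14.95
position: [0.5556, 0.139, 0.0882]
ee_rot: [0.633, 0.316, -0.632, 0.316]
ft_force: [-3.5, -1.4, 1.2]
grip_width: 0.446
```

Call:
step_arm(
  increments=[
    [0.065,0,0,0,0],
    [0.065,0,0,0,0],
    [0.065,0,0,0,0],
    [0.065,0,0,0.005,0],
    [0.065,0,0,0.015,0],
    [0.065,0,0,0.03,0],
    [0.065,0,0,0.04,0],
    [0.065,0,0,0.04,-0.05],
    [0.065,0,-0.01,0.04,-0.1],
    [0.045,-0.005,-0.01,0.04,-0.1],
    [0.045,-0.005,-0.01,0.04,-0.1],
    [0.045,-0.005,0,0.03,-0.1],
  ],
)

```text
clock: 15.95
position: [0.5407, 0.1071, 0.372]
ee_rot: [0.689, 0.164, -0.686, 0.165]
ft_force: [1.1, -0.8, 0.0]
grip_width: 0.526
```

Call:
step_arm(
  increments=[
    [0.045,-0.005,0,0,-0.1],
    [0.045,0,0,0,-0.1],
    [0.045,0,0,0,-0.1],
    [0.045,0,0,0,-0.032],
    [0.045,0,0,0,0],
  ],
)

```text
clock: 16.37
position: [0.5354, 0.1092, 0.3682]
ee_rot: [0.706, 0.051, -0.705, 0.051]
ft_force: [0.5, -0.5, 0.0]
grip_width: 0.528
```

Run:
```python
from h import *
np.set_printoptions(precision=4,suppress=True)
yaw(); p=camera("wrist"); t=camera("top"); save(p,"w8.png")
for n,q in(("w",p),("t",t)):
  C=cloud(q); d=np.hypot(C[...,0]-.5545,C[...,1]-.1387)
  m=(d>.055)&(d<.07)&(C[...,2]<.12)&(C[...,2]>.05); A=np.c_[C[m][:,:2]-[.5545,.1387],np.ones(m.sum())]
  print(n,"ring z",np.median(C[m][:,2]),"plane",np.linalg.lstsq(A,C[m][:,2],rcond=None)[0])
  m=(d<.03)&(C[...,2]>.098)&(C[...,2]<.12); print("boss",cv2.minEnclosingCircle(C[m][:,:2].astype(np.float32)),np.median(C[m][:,2]))
  m=(abs(C[...,2]-.305)<.03)&(C[...,1]>.27)&(C[...,1]<.37)&(C[...,0]>.42)&(C[...,0]<.63); 
  if m.any(): print("handle",m.sum(),cv2.minAreaRect(C[m][:,:2].astype(np.float32)),np.median(C[m],0))
```

```text
t 16.37 pos [0.5354 0.1092 0.3682] jaw yaw deg -81.77 x [ 0.001  0.    -1.   ] j [ 0.16  0.16 -0.51  1.41  0.08  1.59 -1.77] F [ 0.5 -0.5  0. ] w 0.528
w ring z 0.07819899194631996 plane [-0.0003  0.0004  0.0782]
boss ((0.5541290044784546, 0.13839125633239746), 0.020173104479908943) 0.10628744515682037
handle 1384 ((0.5284378528594971, 0.3016359806060791), (0.022922484204173088, 0.13073444366455078), 89.9730453491211) [0.473  0.3048 0.3014]
t ring z 0.07942845810894927 plane [-0.0016  0.0061  0.0796]
boss ((0.5581315755844116, 0.1266908049583435), 0.016094088554382324) 0.10717050183929433
handle 444 ((0.5286181569099426, 0.31104812026023865), (0.1322145313024521, 0.025074899196624756), 8.333576202392578) [0.5217 0.3122 0.3072]
```

View pics/w8.png

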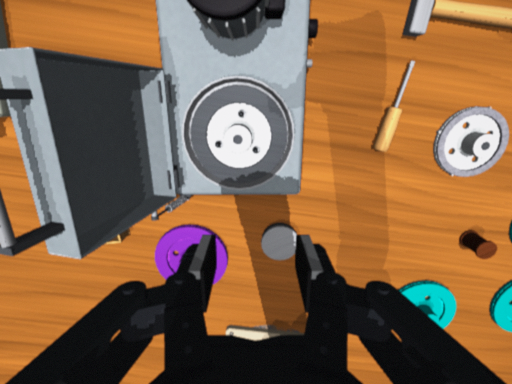

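Call:
step_arm(
  increments=[
    [0.045,-0.0007,0.012,0,0],
    [0.045,-0.0007,0.02,0,0],
    [0.045,-0.0007,0.025,0,0],
    [0.045,-0.0007,0.025,0,0],
    [0.045,-0.0007,0.025,0,0],
    [0.045,-0.0007,0.025,0,0],
    [0.045,-0.0007,0.025,0,0],
    [0.045,-0.0007,0.025,0,0],
    [0.045,-0.0007,0.015,0,0],
    [0.045,-0.0007,0.0073,0,0],
    [0.045,0,0,0,0],
  ],
)

```text
clock: 17.38
position: [0.5274, 0.3157, 0.3673]
ee_rot: [-0.705, -0.053, 0.705, -0.052]
ft_force: [-0.2, -0.6, -0.4]
grip_width: 0.527
```

Run:
```python
from h import *
np.set_printoptions(precision=4,suppress=True)
yaw(); p=camera("wrist"); save(p,"w9.png"); C=cloud(p)
for r in range(60,260,25):
  b=[c for c in range(200,320) if .29<C[r,c,2]<.325]
  if b: print(r,b[0],b[-1],C[r,b].mean(0))
```

```text
t 17.38 pos [0.5274 0.3157 0.3673] jaw yaw deg -81.46 x [-0.001  0.001 -1.   ] j [-0.16  0.34 -0.62  1.22  0.19  1.64 -2.16] F [-0.2 -0.6 -0.4] w 0.527
135 250 263 [0.5812 0.3235 0.3071]
160 250 262 [0.5633 0.3212 0.3073]
185 250 262 [0.5442 0.3183 0.3069]
210 251 262 [0.5243 0.3148 0.3074]
235 251 261 [0.5025 0.3121 0.307 ]
```

Call:
step_arm(
  increments=[
    [0.045,0,0,-0.015,0],
    [0.045,0,0,-0.02,0],
    [0.045,0,0,-0.02,0],
    [0.045,0,0,-0.015,0],
    [0.045,0,0,-0.012,0],
    [0.045,0,0,0,0],
    [0.0,0,0,0,0],
    [0.0,0,0,0,0],
    [0.0,0,0,0,0],
    [0.0,0,0,0,0],
  ],
  force=25,
)

```text
clock: 18.27
position: [0.5288, 0.3142, 0.287]
ee_rot: [0.706, 0.052, -0.705, 0.051]
ft_force: [1.3, 3.7, 2.0]
grip_width: 0.106
```

Run:
```python
from h import *
yaw()
q=np.linspace(1.83,0,37); y=-.236*np.cos(q)+.02*np.sin(q); z=.236*np.sin(q)+.02*np.cos(q)
d=np.diff(np.round(np.c_[-.1478*y,.989*y,z],4),axis=0)
for i in(0,12,24): print([[0.0,*map(float,np.round(r,4)),0] for r in d[i:i+12]])
```

```text
t 18.27 pos [0.5288 0.3142 0.287 ] jaw yaw deg -81.67 x [ 0.002  0.002 -1.   ] j [-0.14  0.35 -0.62  1.38  0.2   1.48 -2.17] F [1.3 3.7 2. ] w 0.106
[[0.0, 0.0017, -0.0113, 0.0038, 0], [0.0, 0.0017, -0.0114, 0.0031, 0], [0.0, 0.0017, -0.0117, 0.0026, 0], [0.0, 0.0018, -0.0117, 0.002, 0], [0.0, 0.0018, -0.0118, 0.0014, 0], [0.0, 0.0017, -0.0119, 0.0008, 0], [0.0, 0.0018, -0.0119, 0.0001, 0], [0.0, 0.0018, -0.0119, -0.0004, 0], [0.0, 0.0018, -0.0119, -0.0011, 0], [0.0, 0.0017, -0.0118, -0.0017, 0], [0.0, 0.0018, -0.0117, -0.0022, 0], [0.0, 0.0017, -0.0115, -0.0029, 0]]
[[0.0, 0.0017, -0.0114, -0.0035, 0], [0.0, 0.0017, -0.0113, -0.004, 0], [0.0, 0.0016, -0.0109, -0.0046, 0], [0.0, 0.0016, -0.0108, -0.0052, 0], [0.0, 0.0016, -0.0105, -0.0057, 0], [0.0, 0.0015, -0.0102, -0.0063, 0], [0.0, 0.0015, -0.0098, -0.0067, 0], [0.0, 0.0014, -0.0095, -0.0073, 0], [0.0, 0.0014, -0.0091, -0.0077, 0], [0.0, 0.0013, -0.0087, -0.0082, 0], [0.0, 0.0012, -0.0083, -0.0087, 0], [0.0, 0.0012, -0.0079, -0.009, 0]]
[[0.0, 0.0011, -0.0074, -0.0095, 0], [0.0, 0.001, -0.0069, -0.0098, 0], [0.0, 0.001, -0.0064, -0.0101, 0], [0.0, 0.0009, -0.0058, -0.0105, 0], [0.0, 0.0008, -0.0054, -0.0107, 0], [0.0, 0.0007, -0.0048, -0.0111, 0], [0.0, 0.0006, -0.0042, -0.0112, 0], [0.0, 0.0006, -0.0037, -0.0115, 0], [0.0, 0.0004, -0.0031, -0.0116, 0], [0.0, 0.0004, -0.0025, -0.0118, 0], [0.0, 0.0003, -0.0019, -0.0118, 0], [0.0, 0.0002, -0.0013, -0.012, 0]]
```

Call:
step_arm(
  increments=[
    [0.0,0.0017,-0.0113,0.0038,0],
    [0.0,0.0017,-0.0114,0.0031,0],
    [0.0,0.0017,-0.0117,0.0026,0],
    [0.0,0.0018,-0.0117,0.002,0],
    [0.0,0.0018,-0.0118,0.0014,0],
    [0.0,0.0017,-0.0119,0.0008,0],
    [0.0,0.0018,-0.0119,0.0001,0],
    [0.0,0.0018,-0.0119,-0.0004,0],
    [0.0,0.0018,-0.0119,-0.0011,0],
    [0.0,0.0017,-0.0118,-0.0017,0],
    [0.0,0.0018,-0.0117,-0.0022,0],
    [0.0,0.0017,-0.0115,-0.0029,0],
  ],
)

```text
clock: 19.27
position: [0.5496, 0.1714, 0.2907]
ee_rot: [-0.705, -0.051, 0.705, -0.051]
ft_force: [0.6, -1.1, 5.0]
grip_width: 0.11
```

Call:
step_arm(
  increments=[
    [0.0,0.0017,-0.0114,-0.0035,0],
    [0.0,0.0017,-0.0113,-0.004,0],
    [0.0,0.0016,-0.0109,-0.0046,0],
    [0.0,0.0016,-0.0108,-0.0052,0],
    [0.0,0.0016,-0.0105,-0.0057,0],
    [0.0,0.0015,-0.0102,-0.0063,0],
    [0.0,0.0015,-0.0098,-0.0067,0],
    [0.0,0.0014,-0.0095,-0.0073,0],
    [0.0,0.0014,-0.0091,-0.0077,0],
    [0.0,0.0013,-0.0087,-0.0082,0],
    [0.0,0.0012,-0.0083,-0.0087,0],
    [0.0,0.0012,-0.0079,-0.009,0],
  ],
)

```text
clock: 20.27
position: [0.567, 0.0535, 0.2131]
ee_rot: [-0.705, -0.051, 0.706, -0.051]
ft_force: [-2.5, -1.1, -2.2]
grip_width: 0.108
```

Call:
step_arm(
  increments=[
    [0.0,0.0011,-0.0074,-0.0095,0],
    [0.0,0.001,-0.0069,-0.0098,0],
    [0.0,0.001,-0.0064,-0.0101,0],
    [0.0,0.0009,-0.0058,-0.0105,0],
    [0.0,0.0008,-0.0054,-0.0107,0],
    [0.0,0.0007,-0.0048,-0.0111,0],
    [0.0,0.0006,-0.0042,-0.0112,0],
    [0.0,0.0006,-0.0037,-0.0115,0],
    [0.0,0.0004,-0.0031,-0.0116,0],
    [0.0,0.0004,-0.0025,-0.0118,0],
    [0.0,0.0003,-0.0019,-0.0118,0],
    [0.0,0.0,0,0,0],
  ],
)

```text
clock: 21.27
position: [0.5744, 0.0033, 0.0918]
ee_rot: [-0.705, -0.052, 0.706, -0.051]
ft_force: [-2.5, 4.0, -3.3]
grip_width: 0.106
```

Call:
step_arm(
  increments=[
    [0.0,0,-0.0003,-0.002,0],
    [0.0,0,-0.0003,-0.002,0],
    [0.0,0,-0.0003,-0.002,0],
    [0.0,0,0,0,0],
  ],
)

```text
clock: 21.6
position: [0.5745, 0.003, 0.0882]
ee_rot: [-0.705, -0.052, 0.706, -0.051]
ft_force: [-5.6, 4.8, -3.6]
grip_width: 0.105
```

Call:
step_arm(
  increments=[
    [0.0,0,0,-0.001,0],
    [0.0,0,0,0,0],
  ],
)

```text
clock: 21.77
position: [0.5745, 0.003, 0.088]
ee_rot: [-0.705, -0.052, 0.705, -0.051]
ft_force: [-8.6, 5.4, 3.9]
grip_width: 0.106
```

Call:
step_arm(
  increments=[
    [0.04,0,0,0,0],
    [0.04,0,0,0,0],
    [0.04,0,0,0,0],
    [0.04,0,0,0.02,0],
    [0.04,0,0,0.03,0],
    [0.04,0,0,0.03,0],
    [0.04,-0.01,-0.03,0.03,0],
    [0.04,-0.015,-0.035,0.02,0],
    [0.04,-0.015,-0.035,0,0],
    [0.04,-0.015,-0.035,0,0],
    [0.04,-0.015,-0.03,0,0],
    [0.04,0,0,0,0],
  ],
)

```text
clock: 22.77
position: [0.5032, -0.1692, 0.2162]
ee_rot: [-0.705, -0.046, 0.706, -0.049]
ft_force: [-0.0, -0.8, 0.9]
grip_width: 0.468
```

Run:
```python
from h import *
np.set_printoptions(precision=4,suppress=True)
yaw(); a=camera("scene"); b=camera("top"); w=camera("wrist")
for n,p in(("s",a),("t",b),("w",w)):
  C=cloud(p)
  m=(C[...,2]>.09)&(C[...,2]<.112)&(C[...,0]>.5)&(C[...,0]<.64)&(C[...,1]<.02)&(C[...,1]>-.02)
  if m.any(): print(n,"handle top z",np.percentile(C[m][:,2],95),np.median(C[m],0))
  m=(C[...,2]>.115)&(C[...,2]<.14)&(abs(C[...,0]-.5546)<.06)&(abs(C[...,1]-.14)<.06)
  if m.any(): A=np.c_[C[m][:,:2]-[.5546,.1387],np.ones(m.sum())]; print(n,"hood top",np.linalg.lstsq(A,C[m][:,2],rcond=None)[0])
for q in("spare_disc","awl","spool"):
  for g in regions_of(b,q)[:1]: m=g["region"]; print(q,g["p"],np.median(cloud(b)[m],0))
save(a,"end.png",s=1.2)
```

```text
t 22.77 pos [ 0.5032 -0.1692  0.2162] jaw yaw deg -82.26 x [ 0.    -0.004 -1.   ] j [ 0.55  0.15 -0.35  1.72  0.06  1.28 -1.24] F [-0.  -0.8  0.9] w 0.468
s handle top z 0.1108852771526903 [0.5719 0.001  0.1061]
s hood top [0.002  0.0015 0.1264]
t handle top z 0.11056119590256222 [0.5632 0.0033 0.1061]
t hood top [-0.0006 -0.0026  0.125 ]
w handle top z 0.10851924849035355 [0.5734 0.0031 0.1044]
spare_disc 0.87 [ 0.5819 -0.2971  0.0109]
spool 0.68 [ 0.4038 -0.3461  0.0472]
```

View pics/end.png

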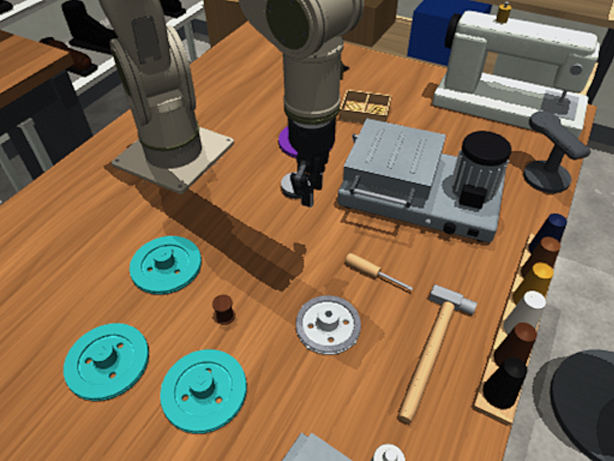

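```bash
python3 -c "
from h import *
print(ticket.hand_in())"
```

```text
the job is handed in; nothing more can be done
None
```

The grinder is ready to run and I handed the job in after about 23 s of robot time. I swung the hood open to its stop, where it stayed by itself. Then I turned the dark-ringed three-hole disc about 45° to line up with the studs and lowered it gently until it touched the hub. I let go of it and shut the hood.

**Disc:** Before I shut the hood, the studs showed through all three holes. The disc's ring lay flat at 78–80 mm, where about 80 mm means fully home. The wrist camera read about 1.5 mm low throughout, which explains the lower figure.

**Hood:** In the scene and top cameras, the handle and hood top are back at their starting heights (106 mm and 125–126 mm), and the gripper was well clear.

**Other objects:**
- **Spool:** it measured where it started.
- **Spare disc:** it looks unmoved in the last scene picture, though its top-camera position read about 2.5 cm off in y. I put that down to the arm partly hiding it and did not measure it again.
- **Awl:** the detector missed it in the last top view, but it lies in its usual place in the last scene picture.

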